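# Open the push-and-turn cap of a pressure vessel

## Robot

A 6-joint arm with a two-finger parallel gripper is mounted at the origin on a cart in front of the work surface, level with it; the furniture and walls round the work are solid. World frame = base frame: x ahead of the robot, y to its left, z up, the work surface at z = 0. Lengths are in m, angles in rad, forces in N, time in s.
With the tool pointing down it reaches from about 0.25 to 0.85 m from the base axis. Payload 12.5 kg.
Tool frame: the origin (TCP) lies midway between the tips of the shut fingers; the grasp point (between the pads) lies 19 mm behind it; z points along the fingers, y is the line along which they close (so a half turn about z gives the same grasp; the last joint's range is limited). The gripper opens to 93 mm and grips with 3 to 60 N. Pads are 15 mm wide; open, the fingers measure 128 mm over their backs; the gripper's body (75 mm by 188 mm) begins 65 mm behind the grasp point.
Start: joints at [-1.311, 0.351, 1.652, -0, 1.139, -0.085], TCP at [0.186, -0.518, 0.219] pointing down, gripper open.
Joint ranges: [-2.75, 2.75], [-0.79, 2.1], [0.01, 2.65], [-1.57, 4.71], [0.07, 3.14], [-2.87, 2.87]. Speed limits (rad/s): [2.22, 2.22, 2.79, 3.14, 3.14, 3.14].

## Interface

Orientations are given as a unit quaternion [x, y, z, w].
In Python, from bench import sensors, optics, job gives the robot as it stands.
- The arm moves only by the tool jog_arm, never from a script. Its argument "steps" is a list of rows, each a list of 3 entries, a list of its own where there are three numbers: the shift along the tool's x, y, z in mm, then the turn, a rotation vector about the tool's x, y, z in degrees, then the finger opening in mm, from 0 to 93. A call has 1 to 8 rows; each row is the pose to reach, as a shift and turn from the pose commanded when the call began, along the tool's axes at that moment; what a row does not reach only later rows make up. A row lasts 1/12 s, in which the tool goes at most 41.7 mm and 7.16 degrees, less where a joint would pass 70% of its speed; a pose out of reach is approached as far as the arm can. A call with a gripper value outside its range is refused whole. The fingers move at their own pace and stop on an object; "newtons" is the grip in N (left out, the last holds). Time passes only in rows, so rows that repeat a pose let the fingers close. It gives the time, the measured TCP pose, the force, the opening and the grip force at its end, in the units of the state.
- sensors.observe(): the state, without advancing time (a new reading comes with each control period).
- optics.camera(name): name is "side" or "top"; returns (picture, depth): 400x640x3 uint8, red, green, blue; 400x640 float32, m along the optical axis (not along the pixel's ray), 0 where there is no reading.
- optics.calibration(name): a dict with "fov_y" (degrees; the focal length in pixels is half the picture's height over the tangent of half this angle, whatever the lens; pixels are square), "cx", "cy" (the principal point, pixels), "extrinsics" (4x4, takes a point from camera to world coordinates). Camera axes: x right, y down, z forward; pixel columns grow to the right and rows downward; lengths in m; the calibration is good to about 2 mm. A picture is of the moment at which its call begins. calibration takes no time and is no camera call.
- job.close_job(): hands the job in; it is judged then, once.
The state is a dict: "clock": time; "q": joint angles; "joint_vel": joint speeds; "joint_efforts": joint torques, N m; "position": TCP position; "tcp_rot": TCP orientation; "wrist_force": force on the tool from outside, world axes, zero at the start; "moment": the same for the moment, N m; "opening": finger opening in m; "finger_force": force on a finger pad.
Only numpy, scipy, OpenCV 4.12 (cv2) and the standard library are available. Lean on these libraries where they do the work, as an engineer would, in place of code of your own. Each camera call takes 0.05 s, during which the arm holds its last target. There are 200 camera calls.

## Task

Open the small steel pressure vessel: turn its black cap anticlockwise to the first stop without pushing it down, until you feel it bear on that stop, then push the cap straight down against its spring and turn it on past the stop until it comes free. Lift the cap off and stand it upright in the clear tray. Do not force the cap against its stops or ram it down, do not drop it, and leave the beaker, the dropper bottles and the timer where they are.

Things in the scene. Friction and masses are not known exactly. Their poses are not given: they have to be found in the camera images.
- cap_grip (a point): centre of the cap's black grip bar, on the cap's axis; bar 56 mm long (x, ends alike), 14 thick (y), 31 high (z up). It stands on a round disc 74 mm wide, 6 thick, whose top lies 15.5 mm below this point (fingertips beside the bar may push on it). Below: steel stem, 28 mm, with two lugs 48 mm across in line with the bar. The stem's flat foot, on which the cap stands, is 41 mm below this point
- neck (a point): centre of the rim of the vessel's neck, 124 mm above the bench; with the cap locked cap_grip stands 30 mm above it. x runs through two small ribs on the shoulder: the bar lies in line with them (either way round) when the cap is free, 30 to 50 degrees past the first stop, against a second hard stop. Then it lifts straight up, clear after 20 mm
- tray_floor (a point): centre of the floor of the clear tray, 3 mm above the bench (the floor's upper face lies 1 mm below this point). The tray is fixed, 110 mm (x) by 164 mm (y) outside, with a rim 2 mm thick and 16 mm high; z up
- beaker: glass beaker, 53 mm in diameter, 70 mm high, standing on the bench: leave alone. Origin at the centre of its underside
- dropper: amber dropper bottle with a red cap, the one nearest the robot, 30 mm in diameter, 70 mm high, on the bench: leave alone. Origin at the centre of its underside
- timer: silver bench timer, 43 x 70 x 18 mm, on the bench: leave alone. Origin at the centre of its underside
- cap: the same loose cap, 0.15 kg: origin at its foot, same axes. It starts locked, held up by a spring (6 N, and 0.8 N more per mm down), with 1.5 mm side play. Anticlockwise from above opens: light turning for 10 to 45 degrees to the hard first stop, found by feel (lean on it with 0.2 to 0.6 N m; over 1 N m is forcing). Pushed down over 5 mm it passes the stop; 8 mm down is a hard floor. Freed, it springs up about 5 mm
- vessel: steel pressure vessel fixed to the bench: origin at the centre of its underside, 124 mm below neck, same axes. Foot 132 mm in diameter, body 108, neck 64; a short brass hose stub low on its y side
- tray: the tray; origin at the centre of its underside, on the bench 3 mm below tray_floor, same axes
Not all that is in view belongs to the job. There is more than one size of the cap; the job needs the middle-sized.

How it is judged:
By the outcome, as a careful person would: the job done as asked, in the order asked, and still so for the second after the job is handed in, with the robot touching nothing.
It also fails if it takes over 72 s, if anything falls off the work surface, if the arm or the gripper's body presses on something with over 40 N, if the wrist force passes 120 N, or if a joint passes its speed limit or range.

## Working session

There is one attempt and no reset: what is moved stays moved. The work goes in short steps, Python scripts to look and compute and a tool call to move; the robot and the scene stay as the last step left them, time stands still between calls to the robot, and variables do not carry over. Pictures are saved under pics/ and viewed, at most 10 in all, crops included, and the job is handed in when it is done.

Besides the shell and the picture viewer there is one more tool, called as name(argument=value, ...) on one line, values as JSON. jog_arm: Moves the arm, as the interface text tells. Its arguments: {"type":"object","properties":{"steps":{"type":"array","items":{"type":"array"}},"newtons":{"type":"number"}},"required":["steps"]}

```bash
ls; mkdir -p pics; cat > h.py <<'E'
import numpy as np, cv2
from bench import sensors, optics, job
def snap(n):
    p,d=optics.camera(n); np.savez(f'/tmp/{n}.npz',p=p,d=d); return p,d,optics.calibration(n)
def pts(d,c):
    f=200/np.tan(np.radians(c['fov_y'])/2); v,u=np.mgrid[:400,:640]
    P=np.stack([(u-c['cx'])/f*d,(v-c['cy'])/f*d,d],-1); T=np.array(c['extrinsics'])
    return P@T[:3,:3].T+T[:3,3]
def ray(u,v,c,z):
    f=200/np.tan(np.radians(c['fov_y'])/2); T=np.array(c['extrinsics'])
    r=T[:3,:3]@np.array([(u-c['cx'])/f,(v-c['cy'])/f,1]); o=T[:3,3]
    return o+r*(z-o[2])/r[2]
E
python3 - <<'E'
from h import *
for n in('top','side'):
    p,d,c=snap(n); cv2.imwrite(f'pics/{n}0.png',p[:,:,::-1]); print(n,c)
print(sensors.observe())
E
```

```text
pics
top {'fov_y': 55.10615932284691, 'cx': 319.2695491232174, 'cy': 201.20474364134554, 'extrinsics': array([[-0.00155744, -0.99692984,  0.07828458,  0.51508846],
       [-0.99982558,  0.00300936,  0.01843218,  0.04574714],
       [-0.01861118, -0.07824221, -0.99676064,  0.99360951],
       [ 0.        ,  0.        ,  0.        ,  1.        ]])}
side {'fov_y': 53.76293413696416, 'cx': 323.6522600644344, 'cy': 194.80838175379824, 'extrinsics': array([[ 0.9991482 ,  0.02921348, -0.02914527,  0.59994425],
       [ 0.03991045, -0.50456469,  0.86245094, -0.71726275],
       [ 0.01048952, -0.86287951, -0.50530082,  0.58529004],
       [ 0.        ,  0.        ,  0.        ,  1.        ]])}
{'clock': 0.1, 'q': array([-1.31061899e+00,  3.51176021e-01,  1.65235206e+00,  4.41232764e-06,
        1.13911551e+00, -8.45672811e-02]), 'joint_vel': array([ 0.00031525,  0.00012337, -0.00337093,  0.00155424,  0.0010515 ,
       -0.00047877]), 'joint_efforts': array([ 3.12411048e-04, -4.98029923e+01, -2.85704023e+01,  6.99931034e-02,
        2.39191629e-02, -4.85515466e-05]), 'position': array([ 0.18583764, -0.51732185,  0.21816179]), 'tcp_rot': array([ 9.85180663e-01,  1.71519050e-01, -4.40837086e-05, -5.23617260e-04]), 'wrist_force': array([-0.19020246,  0.95949051,  0.87711664]), 'moment': array([-0.00639589, -0.00549663, -0.04704191]), 'finger_force': 0.0, 'opening': 0.09333714148811684}
```

View pics/top0.png

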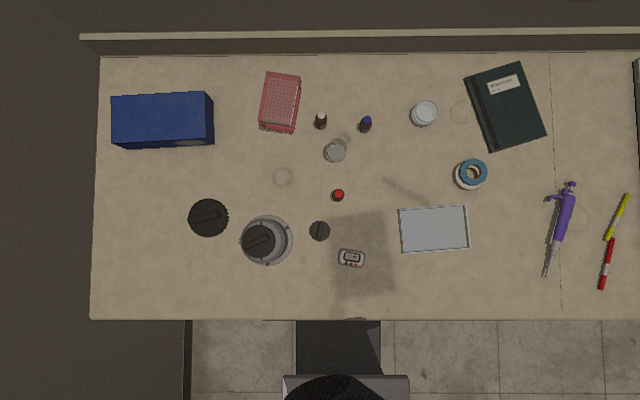

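View pics/side0.png

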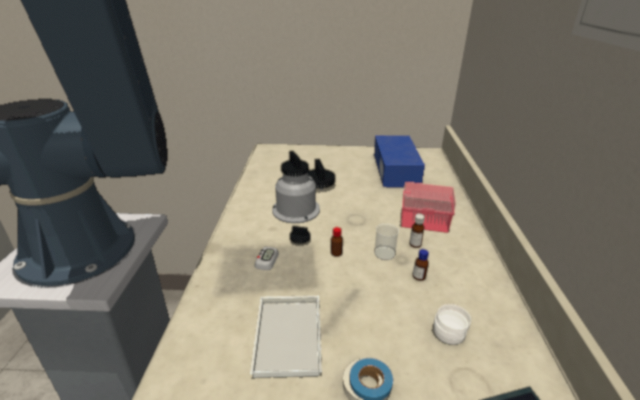

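Top view: the black caps are at (208,218), large and loose; (262,242), on the vessel; and (320,231), small and loose. The steel vessel is at (266,240), the tray at (434,229), the timer at (351,258), the red-capped dropper at (338,195) and the beaker at (335,151). I choose the cap on the vessel, and will check its size in a close crop.

```bash
python3 - <<'E'
from h import *
for n in('top','side'):
    z=np.load(f'/tmp/{n}.npz');p,d=z['p'],z['d'];c=optics.calibration(n);P=pts(d,c)
    if n=='top':
        cr=cv2.resize(p[205:280,225:335],None,fx=7,fy=7,interpolation=cv2.INTER_CUBIC)
        cv2.imwrite('pics/crop.png',np.clip(cr[:,:,::-1].astype(float)*1.8,0,255).astype(np.uint8))
    ok=d>0
    reg=ok&(P[...,0]>.3)&(P[...,0]<.6)&(P[...,1]>.05)&(P[...,1]<.3)
    for nm,lo,hi in(('bar',.160,.180),('disc',.130,.145)):
        m=reg&(P[...,2]>lo)&(P[...,2]<hi)&(p.max(-1)<90)
        nn,l,st,ce=cv2.connectedComponentsWithStats(m.astype(np.uint8))
        for i in range(1,nn):
            if st[i,4]<25: continue
            Q=P[l==i]; r=cv2.minAreaRect((Q[:,:2]*1000).astype(np.float32)); cc=cv2.minEnclosingCircle((Q[:,:2]*1000).astype(np.float32))
            print(n,nm,st[i],ce[i].round(1),Q.mean(0).round(4),'rect',r,'circ',cc)
    if n=='top':
        # tray
        m=(ok&(P[...,2]<.03)).astype(np.uint8)
        for (u,v) in((399,208),(467,205),(470,249),(402,253)): print('tray',ray(u,v,c,.017).round(4))
        print('dep tray',P[229,434], 'timer',P[258,351],'dropper',P[195,338],'beaker',P[151,335])
        for nm,(u,v) in dict(large=(208,218),small=(320,231)).items():
            print(nm,P[v,u])
E
```

```text
top bar [243 234  26  16 174] [255.6 241.7] [0.4931 0.1979 0.1692] rect ((492.77105712890625, 198.55393981933594), (13.736343383789062, 56.65798568725586), 26.8232421875) circ ((492.87261962890625, 198.60806274414062), 28.33560562133789)
top disc [242 225  33  34 673] [258.6 241.2] [0.4934 0.1966 0.1394] rect ((493.158447265625, 198.39634704589844), (72.46622467041016, 72.19152069091797), 76.15904998779297) circ ((493.0530700683594, 198.3898468017578), 36.70075225830078)
tray [ 0.5738 -0.1389  0.017 ]
tray [ 0.581  -0.3109  0.017 ]
tray [ 0.4702 -0.3148  0.017 ]
tray [ 0.4603 -0.1444  0.017 ]
dep tray [ 0.52053278 -0.23046018  0.00137675] timer [ 0.44792234 -0.01594436  0.01836825] dropper [0.60254828 0.01750031 0.06992464] beaker [7.25122637e-01 2.26187944e-02 4.44380223e-04]
large [0.54747468 0.33100812 0.0746087 ]
small [0.51583986 0.06163683 0.04285909]
side bar [290 151  11  11  58] [294.3 156.2] [0.4942 0.1864 0.1662] rect ((491.84698486328125, 190.6439666748047), (12.851649284362793, 48.97024917602539), 30.4462947845459) circ ((496.3323669433594, 193.28041076660156), 24.515745162963867)
side disc [281 160  28  14 253] [294.  167.3] [0.4932 0.1813 0.1374] rect ((493.49212646484375, 188.90176391601562), (69.24250793457031, 58.201499938964844), 9.937726974487305) circ ((492.99169921875, 191.1886444091797), 35.05764389038086)
```

View pics/crop.png

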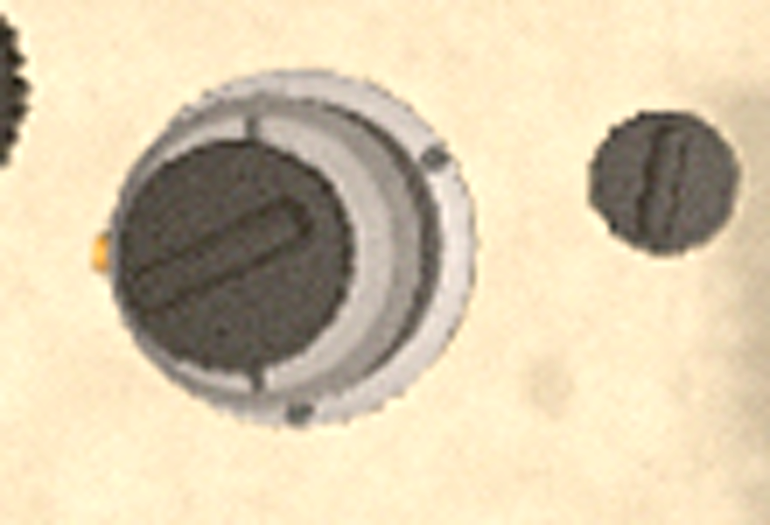

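The crop shows the middle cap on the vessel: centre near (235,255) in the crop, the bar slanting from (140,295) to (290,215), the ribs at (251,127) and (258,378), and the small cap at right. The bar measures 57x14 mm and the disc 73 mm, at heights 0.169 and 0.139, so it is the right cap. The bar points at about 117°; the free position is near 181°.

```bash
cat >> h.py <<'E'
from scipy.spatial.transform import Rotation as R
def go(x,y,z,ang):
    s=sensors.observe(); r=R.from_quat(s['tcp_rot'])
    X=np.array([np.cos(np.radians(ang)),np.sin(np.radians(ang)),0]); Z=np.array([0,0,-1.]); t=R.from_matrix(np.stack([X,np.cross(Z,X),Z],1))
    print('t',round(s['clock'],2),'q',s['q'].round(2),'pos',s['position'].round(4),'ang',np.degrees(np.arctan2(*r.as_matrix()[[1,0],0])).round(1),'F',s['wrist_force'].round(1),'M',s['moment'].round(2))
    print('shift mm',(r.inv().apply(np.array([x,y,z])-s['position'])*1000).round(1),'turn',np.degrees((r.inv()*t).as_rotvec()).round(2))
E
python3 -c "
from h import *
go(.4928,.1986,.25,117)
c=optics.calibration('top')
a=[ray(u/7+225-.5+.07,v/7+205-.5+.07,c,.115) for u,v in((251,127),(258,378))]; print(a, np.degrees(np.arctan2(*(a[0]-a[1])[[1,0]])))"
```

```text
t 0.1 q [-1.31  0.35  1.65  0.    1.14 -0.08] pos [ 0.1858 -0.5173  0.2182] ang 19.8 F [-0.2  1.   0.9] M [-0.01 -0.01 -0.05]
shift mm [ 530.9 -570.1  -31.2] turn [-4.000e-02 -5.000e-02 -9.725e+01]
[array([0.53496766, 0.19719485, 0.115     ]), array([0.45334564, 0.19405253, 0.115     ])] 2.2047056588918514
```

jog_arm(steps=[[[218, -234, -32], [0, 0, -40], 93], [[218, -234, -32], [0, 0, -40], 93], [[218, -234, -32], [0, 0, -40], 93], [[218, -234, -32], [0, 0, -40], 93], [[218, -234, -32], [0, 0, -40], 93], [[218, -234, -32], [0, 0, -40], 93], [[218, -234, -32], [0, 0, -40], 93], [[218, -234, -32], [0, 0, -40], 93]], newtons=30)

```text
clock: 0.77
position: [0.3123, -0.221, 0.2509]
tcp_rot: [0.867, 0.499, 0.0, -0.0]
wrist_force: [0.9, -0.6, 0.8]
opening: 0.0929
finger_force: 0.0
```

```bash
python3 -c "
from h import *
go(.4928,.1986,.25,117)"
```

```text
t 0.77 q [-0.74 -0.    2.    0.    1.15 -0.21] pos [ 0.3123 -0.221   0.2509] ang 59.8 F [ 0.9 -0.6  0.8] M [-0.1  -0.08 -0.03]
shift mm [453.4 -55.    1. ] turn [ 1.000e-02 -2.000e-02 -5.719e+01]
```

jog_arm(steps=[[[298, -36, 0], [0, 0, -38], 93], [[298, -36, 0], [0, 0, -38], 93], [[298, -36, 0], [0, 0, -38], 93], [[298, -36, 0], [0, 0, -38], 93], [[298, -36, 0], [0, 0, -38], 93], [[298, -36, 0], [0, 0, -38], 93], [[298, -36, 0], [0, 0, -38], 93], [[298, -36, 0], [0, 0, -38], 93]])

```text
clock: 1.43
position: [0.4322, 0.0562, 0.2505]
tcp_rot: [0.656, 0.754, 0.0, -0.0]
wrist_force: [0.6, -0.2, -0.7]
opening: 0.093
finger_force: 0.0
```

```bash
python3 -c "
from h import *
go(.4928,.1986,.22,117)"
```

```text
t 1.43 q [ 0.02  0.1   1.89  0.    1.15 -0.12] pos [0.4322 0.0562 0.2505] ang 98.0 F [ 0.6 -0.2 -0.7] M [-0.08 -0.06 -0.04]
shift mm [132.6  79.8  30.6] turn [  0.04  -0.05 -19.04]
```

jog_arm(steps=[[[133, 80, 30], [0, 0, -19], 70], [[133, 80, 30], [0, 0, -19], 70], [[133, 80, 30], [0, 0, -19], 70], [[133, 80, 30], [0, 0, -19], 70], [[133, 80, 30], [0, 0, -19], 70], [[133, 80, 30], [0, 0, -19], 70], [[133, 80, 30], [0, 0, -19], 70], [[133, 80, 30], [0, 0, -19], 70]])

```text
clock: 2.1
position: [0.4921, 0.1934, 0.2209]
tcp_rot: [0.525, 0.851, -0.0, 0.0]
wrist_force: [0.1, 0.4, -0.4]
opening: 0.07
finger_force: 0.0
```

```bash
python3 -c "
from h import *
go(.4928,.1986,.142,117)
p,d,c=snap('side'); cv2.imwrite('pics/s1.png',np.clip(cv2.resize(p[90:230,230:380],None,fx=5,fy=4.2)[:,:,::-1]*1.6,0,255).astype(np.uint8))"
```

```text
t 2.1 q [ 0.29  0.31  1.7  -0.    1.13 -0.18] pos [0.4921 0.1934 0.2209] ang 116.7 F [ 0.1  0.4 -0.4] M [-0.   -0.15 -0.03]
shift mm [ 4.4  3.  78.9] turn [-0.    0.01 -0.31]
```

View pics/s1.png

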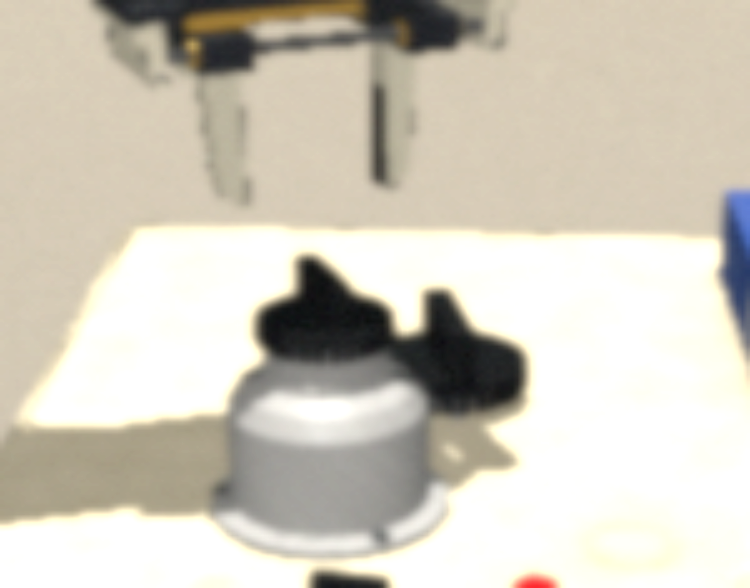

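The fingers at (230,190) and (390,180) straddle the bar at (312,270) evenly. Next I descend over it.

jog_arm(steps=[[[4, 3, 15], [0, 0, 0], 50], [[4, 3, 30], [0, 0, 0], 50], [[4, 3, 45], [0, 0, 0], 50], [[4, 3, 60], [0, 0, 0], 50], [[4, 3, 70], [0, 0, 0], 50], [[4, 3, 76], [0, 0, 0], 40], [[4, 3, 78], [0, 0, 0], 40], [[4, 3, 78], [0, 0, 0], 40]])

```text
clock: 2.82
position: [0.4933, 0.1991, 0.1428]
tcp_rot: [0.525, 0.851, 0.0, -0.0]
wrist_force: [0.5, 0.2, -0.3]
opening: 0.0405
finger_force: 0.0
```

```bash
python3 -c "
from h import *
go(.4928,.1986,.141,117)"
```

```text
t 2.82 q [ 0.3   0.41  1.77  0.    0.96 -0.17] pos [0.4933 0.1991 0.1428] ang 116.7 F [ 0.5  0.2 -0.3] M [-0.02 -0.09  0.  ]
shift mm [-0.3 -0.6  1.8] turn [-0.   -0.   -0.27]
```

jog_arm(steps=[[[0, -0.5, 1.5], [0, 0, 0], 25], [[0, -0.5, 1.5], [0, 0, 0], 20], [[0, -0.5, 1.5], [0, 0, 0], 16], [[0, -0.5, 1.5], [0, 0, 0], 10], [[0, -0.5, 1.5], [0, 0, 0], 10], [[0, -0.5, 1.5], [0, 0, 0], 10], [[0, -0.5, 1.5], [0, 0, 0], 10], [[0, -0.5, 1.5], [0, 0, 0], 10]], newtons=25)

```text
clock: 3.48
position: [0.4934, 0.1994, 0.1416]
tcp_rot: [0.524, 0.852, 0.001, 0.001]
wrist_force: [4.7, 2.8, 2.4]
opening: 0.0141
finger_force: 25.0
```

```bash
python3 -c "
from h import *
go(.4928,.1986,.141,117); print(sensors.observe()['opening'],sensors.observe()['finger_force'])"
```

```text
t 3.48 q [ 0.3   0.41  1.77  0.    0.95 -0.17] pos [0.4934 0.1994 0.1416] ang 116.8 F [4.7 2.8 2.4] M [ 0.47 -0.89 -0.  ]
shift mm [-0.5 -0.9  0.6] turn [ 0.11  0.01 -0.24]
0.01407653708815042 24.964388608932495
```

jog_arm(steps=[[[0, 0.7, 0], [0, 0, 0], 10], [[0, 0.7, 0], [0, 0, 0], 10], [[0, 0.7, 0], [0, 0, 0], 10]])

```text
clock: 3.73
position: [0.4935, 0.1995, 0.1414]
tcp_rot: [0.524, 0.852, 0.0, 0.0]
wrist_force: [1.6, 1.3, 4.2]
opening: 0.0135
finger_force: 25.0
```

```bash
python3 -c "
from h import *
go(.4928,.1986,.141,117)"
```

```text
t 3.73 q [ 0.3   0.41  1.77 -0.    0.96 -0.17] pos [0.4935 0.1995 0.1414] ang 116.8 F [1.6 1.3 4.2] M [ 0.2  -0.65  0.03]
shift mm [-0.5 -1.1  0.4] turn [ 0.02  0.01 -0.24]
```

jog_arm(steps=[[[0, 0.2, -0.6], [0, 0, -1.5], 10], [[0, 0.2, -0.6], [0, 0, -3], 10], [[0, 0.2, -0.6], [0, 0, -4.5], 10], [[0, 0.2, -0.6], [0, 0, -6], 10], [[0, 0.2, -0.6], [0, 0, -8], 10], [[0, 0.2, -0.6], [0, 0, -8], 10]])

```text
clock: 4.23
position: [0.493, 0.1993, 0.1415]
tcp_rot: [0.463, 0.886, -0.001, -0.0]
wrist_force: [-0.6, -0.7, 3.5]
opening: 0.0138
finger_force: 25.0
```

```bash
python3 -c "
from h import *
go(.4928,.1986,.141,117)"
```

```text
t 4.23 q [ 0.3   0.41  1.77 -0.    0.96 -0.31] pos [0.493  0.1993 0.1415] ang 124.8 F [-0.6 -0.7  3.5] M [-0.16 -0.09  0.02]
shift mm [-0.5 -0.6  0.5] turn [-0.09 -0.01  7.85]
```

jog_arm(steps=[[[0, 0, 0], [0, 0, -1.5], 10], [[0, 0, 0], [0, 0, -3], 10], [[0, 0, 0], [0, 0, -4.5], 10], [[0, 0, 0], [0, 0, -6], 10], [[0, 0, 0], [0, 0, -6], 10]])

```text
clock: 4.65
position: [0.4931, 0.1993, 0.1416]
tcp_rot: [0.417, 0.909, -0.001, -0.0]
wrist_force: [-0.3, -0.9, 3.5]
opening: 0.0137
finger_force: 25.0
```

```bash
python3 -c "
from h import *
go(.4928,.1986,.141,117)"
```

```text
t 4.65 q [ 0.3   0.41  1.77 -0.    0.96 -0.41] pos [0.4931 0.1993 0.1416] ang 130.8 F [-0.3 -0.9  3.5] M [-0.18 -0.01  0.02]
shift mm [-0.4 -0.7  0.6] turn [-8.000e-02 -1.000e-02  1.376e+01]
```

jog_arm(steps=[[[0, 0, 0], [0, 0, -1], 10], [[0, 0, 0], [0, 0, -2], 10], [[0, 0, 0], [0, 0, -2], 10]])

```text
clock: 4.9
position: [0.4932, 0.1994, 0.1416]
tcp_rot: [0.4, 0.916, -0.0, -0.0]
wrist_force: [-1.3, -0.7, 4.0]
opening: 0.0138
finger_force: 25.0
```

```bash
python3 -c "
from h import *
go(.4928,.1986,.141,117)"
```

```text
t 4.9 q [ 0.3   0.41  1.77 -0.    0.96 -0.45] pos [0.4932 0.1994 0.1416] ang 132.8 F [-1.3 -0.7  4. ] M [-0.33  0.19  0.03]
shift mm [-0.3 -0.8  0.6] turn [-6.000e-02 -1.000e-02  1.581e+01]
```

jog_arm(steps=[[[0, 0, 0], [0, 0, -1], 10], [[0, 0, 0], [0, 0, -2], 10], [[0, 0, 0], [0, 0, -2], 10]])

```text
clock: 5.15
position: [0.4933, 0.1995, 0.1415]
tcp_rot: [0.384, 0.923, -0.0, -0.0]
wrist_force: [-0.8, -0.4, 2.2]
opening: 0.014
finger_force: 25.0
```

```bash
python3 -c "
from h import *
go(.4928,.1986,.141,117)"
```

```text
t 5.15 q [ 0.3   0.41  1.77 -0.    0.96 -0.49] pos [0.4933 0.1995 0.1415] ang 134.8 F [-0.8 -0.4  2.2] M [-0.27  0.21 -0.04]
shift mm [-0.2 -1.   0.5] turn [-4.000e-02 -1.000e-02  1.784e+01]
```

jog_arm(steps=[[[0, 0, 0], [0, 0, -1], 10], [[0, 0, 0], [0, 0, -2], 10], [[0, 0, 0], [0, 0, -2], 10]])

```text
clock: 5.4
position: [0.4934, 0.1996, 0.1416]
tcp_rot: [0.368, 0.93, -0.0, -0.0]
wrist_force: [-2.0, -1.5, 2.2]
opening: 0.0139
finger_force: 25.0
```

```bash
python3 -c "
from h import *
go(.4928,.1986,.141,117)"
```

```text
t 5.4 q [ 0.3   0.41  1.77  0.    0.96 -0.52] pos [0.4934 0.1996 0.1416] ang 136.8 F [-2.  -1.5  2.2] M [-0.19  0.05  0.  ]
shift mm [-0.2 -1.1  0.6] turn [-2.000e-02 -1.000e-02  1.985e+01]
```

jog_arm(steps=[[[0, 0, 0], [0, 0, -1], 10], [[0, 0, 0], [0, 0, -2], 10], [[0, 0, 0], [0, 0, -2], 10]])

```text
clock: 5.65
position: [0.4935, 0.1996, 0.1416]
tcp_rot: [0.351, 0.936, -0.0, -0.0]
wrist_force: [-1.1, -0.3, -0.2]
opening: 0.014
finger_force: 25.0
```

```bash
python3 -c "
from h import *
go(.4928,.1986,.141,117)"
```

```text
t 5.65 q [ 0.3   0.41  1.77  0.    0.96 -0.56] pos [0.4935 0.1996 0.1416] ang 138.8 F [-1.1 -0.3 -0.2] M [-0.15  0.09  0.02]
shift mm [-0.1 -1.2  0.6] turn [-0.000e+00 -1.000e-02  2.184e+01]
```

jog_arm(steps=[[[0, 0, 0], [0, 0, -1], 10], [[0, 0, 0], [0, 0, -2], 10], [[0, 0, 0], [0, 0, -2], 10]])

```text
clock: 5.9
position: [0.4935, 0.1996, 0.1416]
tcp_rot: [0.335, 0.942, -0.0, -0.0]
wrist_force: [-0.7, -0.8, -0.5]
opening: 0.0138
finger_force: 25.0
```

```bash
python3 -c "
from h import *
go(.4928,.1986,.141,117)"
```

```text
t 5.9 q [ 0.3   0.41  1.77  0.    0.96 -0.59] pos [0.4935 0.1996 0.1416] ang 140.8 F [-0.7 -0.8 -0.5] M [-0.1   0.02 -0.07]
shift mm [-0.1 -1.2  0.6] turn [-1.000e-02 -1.000e-02  2.385e+01]
```

jog_arm(steps=[[[0, 0, 0], [0, 0, -1], 10], [[0, 0, 0], [0, 0, -2], 10], [[0, 0, 0], [0, 0, -2], 10]])

```text
clock: 6.15
position: [0.4935, 0.1996, 0.1416]
tcp_rot: [0.319, 0.948, -0.0, -0.0]
wrist_force: [-1.3, -0.1, -2.7]
opening: 0.0136
finger_force: 25.0
```

```bash
python3 -c "
from h import *
go(.4928,.1986,.141,117)"
```

```text
t 6.15 q [ 0.3   0.41  1.77  0.    0.96 -0.63] pos [0.4935 0.1996 0.1416] ang 142.8 F [-1.3 -0.1 -2.7] M [-0.03  0.   -0.03]
shift mm [-0.  -1.2  0.6] turn [-1.000e-02 -1.000e-02  2.585e+01]
```

jog_arm(steps=[[[0, 0, 0], [0, 0, -1], 10], [[0, 0, 0], [0, 0, -2], 10], [[0, 0, 0], [0, 0, -2], 10]])

```text
clock: 6.4
position: [0.4936, 0.1997, 0.1416]
tcp_rot: [0.302, 0.953, 0.0, -0.0]
wrist_force: [-0.3, 1.3, -4.3]
opening: 0.0138
finger_force: 25.1
```

```bash
python3 -c "
from h import *
go(.4928,.1986,.141,117)"
```

```text
t 6.4 q [ 0.3   0.41  1.77  0.    0.96 -0.66] pos [0.4936 0.1997 0.1416] ang 144.8 F [-0.3  1.3 -4.3] M [ 0.17 -0.2  -0.35]
shift mm [ 0.  -1.3  0.6] turn [ 1.000e-02 -1.000e-02  2.783e+01]
```

jog_arm(steps=[[[0, 0, 0], [0, 0, -0.3], 10], [[0, 0, 0], [0, 0, -0.3], 10], [[0, 0, 0], [0, 0, -0.3], 10]])

```text
clock: 6.65
position: [0.4936, 0.1996, 0.1416]
tcp_rot: [0.3, 0.954, 0.0, -0.0]
wrist_force: [0.7, 1.1, -5.2]
opening: 0.014
finger_force: 25.2
```

```bash
python3 -c "
from h import *
go(.4928,.1986,.141,117)"
```

```text
t 6.65 q [ 0.3   0.41  1.77  0.    0.96 -0.66] pos [0.4936 0.1996 0.1416] ang 145.0 F [ 0.7  1.1 -5.2] M [ 0.3  -0.32 -0.34]
shift mm [ 0.  -1.3  0.6] turn [ 1.000e-02 -1.000e-02  2.804e+01]
```

It bears on the first stop at about 144.5° with 0.35 N m. I'll ease off slightly and push down.

jog_arm(steps=[[[0, 0, 0], [0, 0, 0.8], 10], [[0, 0, 1], [0, 0, 0.8], 10], [[0, 0, 2], [0, 0, 0.8], 10], [[0, 0, 3], [0, 0, 0.8], 10], [[0, 0, 4], [0, 0, 0.8], 10], [[0, 0, 4], [0, 0, 0.8], 10]], newtons=35)

```text
clock: 7.15
position: [0.4938, 0.1997, 0.1387]
tcp_rot: [0.307, 0.952, 0.0, 0.0]
wrist_force: [-3.1, 1.1, 7.7]
opening: 0.0137
finger_force: 35.0
```

```bash
python3 -c "
from h import *
go(.4928,.1986,.141,117)"
```

```text
t 7.15 q [ 0.3   0.42  1.77 -0.    0.95 -0.65] pos [0.4938 0.1997 0.1387] ang 144.3 F [-3.1  1.1  7.7] M [ 0.13  0.6  -0.16]
shift mm [ 0.1 -1.4 -2.3] turn [4.000e-02 2.000e-02 2.725e+01]
```

jog_arm(steps=[[[0, 0, 1], [0, 0, 0], 10], [[0, 0, 2], [0, 0, 0], 10], [[0, 0, 3], [0, 0, 0], 10], [[0, 0, 3.7], [0, 0, 0], 10], [[0, 0, 3.7], [0, 0, 0], 10]])

```text
clock: 7.57
position: [0.4938, 0.1997, 0.1351]
tcp_rot: [0.307, 0.952, 0.0, 0.0]
wrist_force: [-4.0, 0.1, 8.9]
opening: 0.0138
finger_force: 35.0
```

```bash
python3 -c "
from h import *
go(.4928,.1986,.141,117)"
```

```text
t 7.57 q [ 0.3   0.42  1.78 -0.    0.94 -0.65] pos [0.4938 0.1997 0.1351] ang 144.3 F [-4.   0.1  8.9] M [ 0.1   0.62 -0.05]
shift mm [ 0.2 -1.5 -5.9] turn [4.000e-02 2.000e-02 2.727e+01]
```

jog_arm(steps=[[[0, 0, 0], [0, 0, -1], 10], [[0, 0, 0], [0, 0, -2], 10], [[0, 0, 0], [0, 0, -2.5], 10], [[0, 0, 0], [0, 0, -2.5], 10]])

```text
clock: 7.9
position: [0.494, 0.1996, 0.1353]
tcp_rot: [0.286, 0.958, 0.0, 0.001]
wrist_force: [-3.0, 0.6, 9.3]
opening: 0.0139
finger_force: 35.0
```

```bash
python3 -c "
from h import *
go(.4928,.1986,.141,117)"
```

```text
t 7.9 q [ 0.3   0.42  1.78 -0.    0.94 -0.69] pos [0.494  0.1996 0.1353] ang 146.8 F [-3.   0.6  9.3] M [-0.03  0.51 -0.04]
shift mm [ 0.4 -1.5 -5.8] turn [ 0.06  0.05 29.81]
```

jog_arm(steps=[[[0, 0, 0], [0, 0, -2], 10], [[0, 0, 0], [0, 0, -4], 10], [[0, 0, 0], [0, 0, -6], 10], [[0, 0, 0], [0, 0, -8], 10], [[0, 0, 0], [0, 0, -10], 10], [[0, 0, 0], [0, 0, -12], 10], [[0, 0, 0], [0, 0, -12], 10]])

```text
clock: 8.48
position: [0.4944, 0.1996, 0.1354]
tcp_rot: [0.183, 0.983, 0.0, 0.001]
wrist_force: [-2.0, -0.3, 9.3]
opening: 0.0136
finger_force: 35.0
```

```bash
python3 -c "
from h import *
go(.4928,.1986,.141,117)"
```

```text
t 8.48 q [ 0.3   0.42  1.78 -0.    0.94 -0.91] pos [0.4944 0.1996 0.1354] ang 158.9 F [-2.  -0.3  9.3] M [-0.1   0.16  0.03]
shift mm [ 1.1 -1.5 -5.6] turn [ 0.1  0.1 41.9]
```

jog_arm(steps=[[[0, 0, 0], [0, 0, -2], 10], [[0, 0, 0], [0, 0, -4], 10], [[0, 0, 0], [0, 0, -6], 10], [[0, 0, 0], [0, 0, -8], 10], [[0, 0, 0], [0, 0, -10], 10], [[0, 0, 0], [0, 0, -12], 10], [[0, 0, 0], [0, 0, -14], 10], [[0, 0, 0], [0, 0, -14], 10]])

```text
clock: 9.15
position: [0.4946, 0.1996, 0.1355]
tcp_rot: [0.062, 0.998, 0.0, 0.001]
wrist_force: [-0.4, -0.1, 8.3]
opening: 0.014
finger_force: 35.0
```

```bash
python3 -c "
from h import *
go(.4928,.1986,.141,117)"
```

```text
t 9.15 q [ 0.3   0.42  1.78 -0.    0.94 -1.15] pos [0.4946 0.1996 0.1355] ang 172.9 F [-0.4 -0.1  8.3] M [-0.07  0.03 -0.01]
shift mm [ 1.6 -1.3 -5.5] turn [ 0.11  0.12 55.9 ]
```

jog_arm(steps=[[[0, 0, 0], [0, 0, -2], 10], [[0, 0, 0], [0, 0, -4], 10], [[0, 0, 0], [0, 0, -4], 10]])

```text
clock: 9.4
position: [0.4946, 0.1997, 0.1355]
tcp_rot: [0.027, 1.0, 0.0, 0.001]
wrist_force: [-1.3, -0.5, 9.2]
opening: 0.0135
finger_force: 35.0
```

```bash
python3 -c "
from h import *
go(.4928,.1986,.141,117)"
```

```text
t 9.4 q [ 0.3   0.42  1.78 -0.    0.94 -1.22] pos [0.4946 0.1997 0.1355] ang 176.9 F [-1.3 -0.5  9.2] M [-0.05  0.1  -0.03]
shift mm [ 1.7 -1.2 -5.5] turn [ 0.11  0.13 59.9 ]
```

jog_arm(steps=[[[0, 0, 0], [0, 0, -1], 10], [[0, 0, 0], [0, 0, -2], 10], [[0, 0, 0], [0, 0, -2], 10]])

```text
clock: 9.65
position: [0.4946, 0.1997, 0.1355]
tcp_rot: [0.01, 1.0, 0.0, 0.001]
wrist_force: [-0.9, -0.5, 9.3]
opening: 0.0136
finger_force: 35.0
```

```bash
python3 -c "
from h import *
go(.4928,.1986,.141,117)"
```

```text
t 9.65 q [ 0.3   0.42  1.78 -0.    0.94 -1.25] pos [0.4946 0.1997 0.1355] ang 178.8 F [-0.9 -0.5  9.3] M [-0.08  0.06 -0.07]
shift mm [ 1.8 -1.1 -5.5] turn [ 0.11  0.14 61.84]
```

jog_arm(steps=[[[0, 0, 0], [0, 0, -1], 10], [[0, 0, 0], [0, 0, -1.5], 10], [[0, 0, 0], [0, 0, -1.5], 10]])

```text
clock: 9.9
position: [0.4946, 0.1996, 0.1355]
tcp_rot: [-0.003, 1.0, 0.0, 0.001]
wrist_force: [-0.5, -0.9, 8.2]
opening: 0.0138
finger_force: 35.0
```

```bash
python3 -c "
from h import *
go(.4928,.1986,.141,117)"
```

```text
t 9.9 q [ 0.3   0.42  1.78 -0.    0.94 -1.28] pos [0.4946 0.1996 0.1355] ang -179.7 F [-0.5 -0.9  8.2] M [-0.11 -0.   -0.05]
shift mm [ 1.8 -1.  -5.5] turn [ 0.1   0.14 63.3 ]
```

jog_arm(steps=[[[0, 0, 0], [0, 0, -0.7], 10], [[0, 0, 0], [0, 0, -1.3], 10], [[0, 0, 0], [0, 0, -1.3], 10]])

```text
clock: 10.15
position: [0.4947, 0.1994, 0.1355]
tcp_rot: [-0.014, 1.0, -0.0, 0.001]
wrist_force: [-1.3, -1.0, 9.5]
opening: 0.0139
finger_force: 35.0
```

```bash
python3 -c "
from h import *
go(.4928,.1986,.141,117)"
```

```text
t 10.15 q [ 0.3   0.42  1.78 -0.    0.94 -1.3 ] pos [0.4947 0.1994 0.1355] ang -178.4 F [-1.3 -1.   9.5] M [-0.42 -0.03 -0.17]
shift mm [ 1.9 -0.7 -5.5] turn [ 0.08  0.16 64.6 ]
```

jog_arm(steps=[[[0, 0, 0], [0, 0, -0.7], 10], [[0, 0, 0], [0, 0, -1], 10], [[0, 0, 0], [0, 0, -1], 10]])

```text
clock: 10.4
position: [0.4947, 0.1991, 0.1355]
tcp_rot: [-0.023, 1.0, -0.0, 0.001]
wrist_force: [-0.9, -4.1, 9.7]
opening: 0.0142
finger_force: 35.0
```

```bash
python3 -c "
from h import *
go(.4928,.1986,.141,117)"
```

```text
t 10.4 q [ 0.3   0.42  1.78 -0.    0.94 -1.32] pos [0.4947 0.1991 0.1355] ang -177.4 F [-0.9 -4.1  9.7] M [-0.8  -0.18 -0.26]
shift mm [ 1.9 -0.4 -5.5] turn [6.000e-02 1.700e-01 6.558e+01]
```

The torque is rising at about 182°, in line with the ribs, so this is the second stop. I ease off and raise gently.

jog_arm(steps=[[[0, 0, -1], [0, 0, 0.8], 10], [[0, 0, -3], [0, 0, 0.8], 10], [[0, 0, -5], [0, 0, 0.8], 10], [[0, 0, -7], [0, 0, 0.8], 10], [[0, 0, -9], [0, 0, 0.8], 10], [[0, 0, -11], [0, 0, 0.8], 10], [[0, 0, -11], [0, 0, 0.8], 10]])

```text
clock: 10.98
position: [0.4936, 0.1992, 0.1453]
tcp_rot: [-0.015, 1.0, -0.0, 0.0]
wrist_force: [1.6, -5.4, 3.2]
opening: 0.0139
finger_force: 35.0
```

```bash
python3 -c "
from h import *
go(.4928,.1986,.141,117)"
```

```text
t 10.98 q [ 0.3   0.41  1.77 -0.    0.96 -1.3 ] pos [0.4936 0.1992 0.1453] ang -178.2 F [ 1.6 -5.4  3.2] M [-1.06 -0.47 -0.11]
shift mm [ 0.9 -0.6  4.3] turn [-3.000e-02  3.000e-02  6.477e+01]
```

jog_arm(steps=[[[0, -0.8, 0], [0, 0, 0], 10], [[0, -0.8, -2], [0, 0, 0], 10], [[0, -0.8, -4], [0, 0, 0], 10], [[0, -0.8, -6], [0, 0, 0], 10], [[0, -0.8, -8], [0, 0, 0], 10], [[0, -0.8, -8], [0, 0, 0], 10]])

```text
clock: 11.48
position: [0.4935, 0.1989, 0.1533]
tcp_rot: [-0.015, 1.0, 0.0, 0.0]
wrist_force: [0.2, -0.0, -1.0]
opening: 0.0137
finger_force: 35.0
```

```bash
python3 -c "
from h import *
go(.4928,.1986,.141,117)"
```

```text
t 11.48 q [ 0.3   0.4   1.76  0.    0.98 -1.31] pos [0.4935 0.1989 0.1533] ang -178.2 F [ 0.2 -0.  -1. ] M [ 0.04 -0.17 -0.03]
shift mm [ 0.7 -0.3 12.3] turn [ 1.000e-02 -0.000e+00  6.476e+01]
```

The cap is free and held. I lift and carry it to the tray at about (0.521, -0.228).

jog_arm(steps=[[[0, 0, -8], [0, 0, 0], 10], [[0, 0, -20], [0, 0, 0], 10], [[0, 0, -35], [0, 0, 0], 10], [[0, 0, -50], [0, 0, 0], 10], [[0, 0, -65], [0, 0, 0], 10], [[0, 0, -78], [0, 0, 0], 10], [[0, 0, -86], [0, 0, 0], 10], [[0, 0, -86], [0, 0, 0], 10]])

```text
clock: 12.15
position: [0.4942, 0.199, 0.2409]
tcp_rot: [-0.015, 1.0, 0.0, 0.001]
wrist_force: [0.6, 0.2, -1.1]
opening: 0.014
finger_force: 35.0
```

```bash
python3 -c "
from h import *
go(.521,-.228,.24,181.8)
p,d,c=snap('side'); cv2.imwrite('pics/s2.png',np.clip(cv2.resize(p[60:230,210:400],None,fx=4,fy=3.5)[:,:,::-1]*1.4,0,255).astype(np.uint8))"
```

```text
t 12.15 q [ 0.3   0.3   1.67  0.    1.17 -1.31] pos [0.4942 0.199  0.2409] ang -178.2 F [ 0.6  0.2 -1.1] M [ 0.06 -0.14 -0.02]
shift mm [ -13.7 -427.6    0.6] turn [ 0.05  0.15 -0.04]
```

View pics/s2.png

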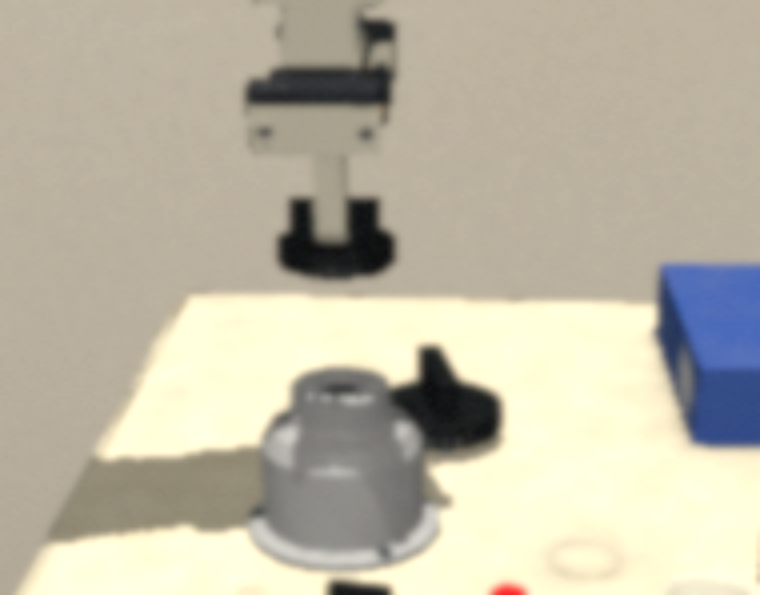

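The cap hangs upright in the gripper at (335,240) and the vessel's neck is open at (340,388). I can't see the steel stem below the disc, so I check closer.

```bash
python3 -c "
from h import *
z=np.load('/tmp/side.npz');p,d=z['p'],z['d']
cv2.imwrite('pics/s3.png',cv2.resize(p[105:155,260:330],None,fx=9,fy=9,interpolation=cv2.INTER_NEAREST)[:,:,::-1])
P=pts(d,optics.calibration('side'))
for v in range(118,152,2): print(v,p[v,293],d[v,293].round(3),P[v,293].round(3))"
```

```text
118 [120 115 101] 0.935 [0.495 0.178 0.269]
120 [120 115 101] 0.935 [0.495 0.176 0.265]
122 [121 115 102] 0.938 [0.495 0.177 0.26 ]
124 [120 115 101] 0.945 [0.494 0.181 0.253]
126 [110 106  94] 0.945 [0.494 0.178 0.249]
128 [83 79 70] 0.954 [0.493 0.184 0.242]
130 [32 31 28] 0.954 [0.494 0.181 0.238]
132 [16 17 17] 0.944 [0.495 0.17  0.237]
134 [20 21 21] 0.941 [0.495 0.164 0.234]
136 [28 28 29] 0.941 [0.495 0.162 0.23 ]
138 [41 40 39] 0.944 [0.495 0.163 0.225]
140 [108 102  92] 1.48 [0.436 0.659 0.014]
142 [131 125 112] 1.488 [0.435 0.662 0.004]
144 [153 144 125] 1.487 [ 0.436  0.657 -0.002]
146 [191 180 152] 1.468 [ 0.438  0.636 -0.001]
148 [195 184 156] 1.45 [ 0.44   0.616 -0.   ]
150 [196 185 157] 1.435 [ 0.442  0.598 -0.   ]
```

View pics/s3.png

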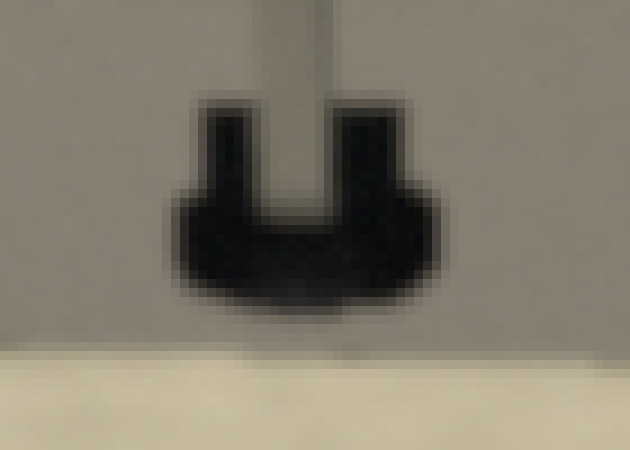

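The crop shows the disc edge at (310,290) with a slight bump below at (320,312). The disc hides most of the stem from this angle, which agrees with the geometry. I carry it over.

jog_arm(steps=[[[0, -12, 0], [0, 0, 0], 10], [[-2, -40, 0], [0, 0, 0], 10], [[-3, -70, 0], [0, 0, 0], 10], [[-4, -100, 0], [0, 0, 0], 10], [[-5, -130, 0], [0, 0, 0], 10], [[-6, -160, 0], [0, 0, 0], 10], [[-7, -190, 0], [0, 0, 0], 10], [[-8, -220, 0], [0, 0, 0], 10]])

```text
clock: 12.87
position: [0.5075, -0.0229, 0.2381]
tcp_rot: [-0.015, 1.0, 0.0, -0.001]
wrist_force: [0.5, -0.0, -2.0]
opening: 0.0139
finger_force: 35.0
```

jog_arm(steps=[[[-1, -30, 0], [0, 0, 0], 10], [[-2, -60, 0], [0, 0, 0], 10], [[-3, -90, 0], [0, 0, 0], 10], [[-4, -120, 0], [0, 0, 0], 10], [[-5, -150, 0], [0, 0, 0], 10], [[-6, -180, 0], [0, 0, 0], 10], [[-6, -200, 0], [0, 0, 0], 10], [[-6, -208, 0], [0, 0, 0], 10]])

```text
clock: 13.53
position: [0.5197, -0.2315, 0.2378]
tcp_rot: [-0.014, 1.0, 0.0, -0.001]
wrist_force: [-0.1, 0.6, -1.7]
opening: 0.0138
finger_force: 35.0
```

```bash
python3 -c "
from h import *
go(.521,-.228,.045,181.8)"
```

```text
t 13.53 q [-0.5   0.37  1.58 -0.    1.2  -2.1 ] pos [ 0.5197 -0.2315  0.2378] ang -178.4 F [-0.1  0.6 -1.7] M [ 0.1  -0.19 -0.02]
shift mm [ -1.8   3.3 192.8] turn [ 0.02 -0.1  -0.17]
```

jog_arm(steps=[[[0, 2, 12], [0, 0, 0], 10], [[0, 2, 40], [0, 0, 0], 10], [[0, 2, 70], [0, 0, 0], 10], [[0, 2, 100], [0, 0, 0], 10], [[0, 2, 130], [0, 0, 0], 10], [[0, 2, 160], [0, 0, 0], 10], [[0, 2, 180], [0, 0, 0], 10], [[0, 2, 190], [0, 0, 0], 10]])

```text
clock: 14.2
position: [0.5187, -0.2254, 0.0458]
tcp_rot: [-0.015, 1.0, 0.001, -0.002]
wrist_force: [-0.8, -0.2, -2.3]
opening: 0.0135
finger_force: 35.0
```

jog_arm(steps=[[[0, 0, 3], [0, 0, 0], 10], [[0, 0, 6], [0, 0, 0], 10], [[0, 0, 8], [0, 0, 0], 10], [[0, 0, 9], [0, 0, 0], 10], [[0, 0, 9], [0, 0, 0], 10]])

```text
clock: 14.62
position: [0.521, -0.2268, 0.0408]
tcp_rot: [-0.015, 1.0, -0.0, 0.001]
wrist_force: [0.1, -0.3, -2.6]
opening: 0.014
finger_force: 35.0
```

```bash
python3 -c "
from h import *
go(.521,-.228,.0305,181.8)
p,d,c=snap('side'); cv2.imwrite('pics/s4.png',np.clip(cv2.resize(p[200:400,210:370],None,fx=4,fy=3)[:,:,::-1]*1.2,0,255).astype(np.uint8))"
```

```text
t 14.62 q [-0.49  0.62  1.73  0.    0.79 -2.09] pos [ 0.521  -0.2268  0.0408] ang -178.2 F [ 0.1 -0.3 -2.6] M [ 0.05 -0.13  0.02]
shift mm [ 0.1 -1.2 10.3] turn [-0.04  0.07 -0.04]
```

View pics/s4.png

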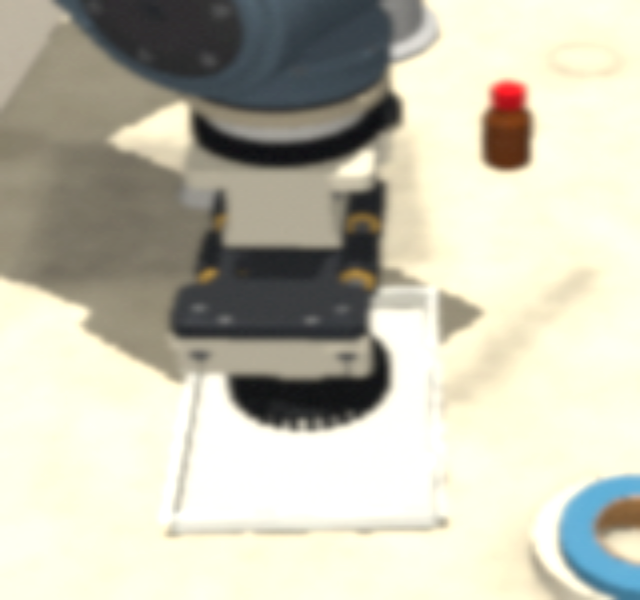

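The cap sits over the middle of the tray, disc at (310,390), with the tray spanning (170–440, 290–525). I lower it to contact.

jog_arm(steps=[[[0, 0, 2], [0, 0, 0], 10], [[0, 0, 4], [0, 0, 0], 10], [[0, 0, 6], [0, 0, 0], 10], [[0, 0, 7.5], [0, 0, 0], 10], [[0, 0, 8.5], [0, 0, 0], 10], [[0, 0, 8.5], [0, 0, 0], 10]])

```text
clock: 15.17
position: [0.5205, -0.2265, 0.0312]
tcp_rot: [-0.015, 1.0, 0.0, -0.0]
wrist_force: [0.7, -0.3, -2.6]
opening: 0.0136
finger_force: 35.0
```

jog_arm(steps=[[[0, 0, 0.5], [0, 0, 0], 10], [[0, 0, 1], [0, 0, 0], 10], [[0, 0, 1], [0, 0, 0], 10]])

```text
clock: 15.42
position: [0.5206, -0.2266, 0.0305]
tcp_rot: [-0.015, 1.0, 0.0, -0.0]
wrist_force: [0.1, 0.2, -2.6]
opening: 0.0141
finger_force: 35.0
```

jog_arm(steps=[[[0, 0, 0.5], [0, 0, 0], 10], [[0, 0, 1], [0, 0, 0], 10], [[0, 0, 1], [0, 0, 0], 10]])

```text
clock: 15.67
position: [0.5207, -0.2266, 0.0304]
tcp_rot: [-0.015, 1.0, -0.0, 0.0]
wrist_force: [-3.7, 2.2, 9.4]
opening: 0.0136
finger_force: 35.0
```

jog_arm(steps=[[[0, 0, 0.4], [0, 0, 0], 10], [[0, 0, 0.8], [0, 0, 0], 10], [[0, 0, 0.8], [0, 0, 0], 10]])

```text
clock: 15.92
position: [0.5208, -0.2266, 0.0303]
tcp_rot: [-0.015, 1.0, -0.0, 0.0]
wrist_force: [-6.6, 3.8, 17.8]
opening: 0.0136
finger_force: 35.0
```

It is standing on the floor. I ease the pressure, open slowly, then rise.

jog_arm(steps=[[[0, 0, -0.8], [0, 0, 0], 13], [[0, 0, -1.4], [0, 0, 0], 13], [[0, 0, -1.4], [0, 0, 0], 14], [[0, 0, -1.4], [0, 0, 0], 16], [[0, 0, -1.4], [0, 0, 0], 20], [[0, 0, -1.4], [0, 0, 0], 26], [[0, 0, -1.4], [0, 0, 0], 32], [[0, 0, -1.4], [0, 0, 0], 32]], newtons=5)

```text
clock: 16.58
position: [0.5206, -0.2266, 0.0301]
tcp_rot: [-0.015, 1.0, 0.0, -0.0]
wrist_force: [1.2, -0.4, -0.5]
opening: 0.0312
finger_force: 0.0
```

jog_arm(steps=[[[0, 0, -2], [0, 0, 0], 32], [[0, 0, -8], [0, 0, 0], 32], [[0, 0, -18], [0, 0, 0], 32], [[0, 0, -35], [0, 0, 0], 32], [[0, 0, -60], [0, 0, 0], 32], [[0, 0, -90], [0, 0, 0], 32], [[0, 0, -120], [0, 0, 0], 32], [[0, 0, -130], [0, 0, 0], 32]])

```text
clock: 17.25
position: [0.5221, -0.2274, 0.1653]
tcp_rot: [-0.015, 1.0, -0.002, 0.003]
wrist_force: [-0.4, 0.2, 1.0]
opening: 0.0318
finger_force: 0.0
```

```bash
python3 -c "
from h import *
go(.521,-.228,.0305,181.8)
p,d,c=snap('side'); cv2.imwrite('pics/s5.png',np.clip(cv2.resize(p[130:390,200:470],None,fx=2.8,fy=2.3)[:,:,::-1]*1.2,0,255).astype(np.uint8))"
```

```text
t 17.25 q [-0.49  0.44  1.66 -0.    1.03 -2.09] pos [ 0.5221 -0.2274  0.1653] ang -178.2 F [-0.4  0.2  1. ] M [ 0.02 -0.23 -0.01]
shift mm [ 1.900e+00 -1.000e-01  1.348e+02] turn [-0.18  0.31 -0.04]
```

View pics/s5.png

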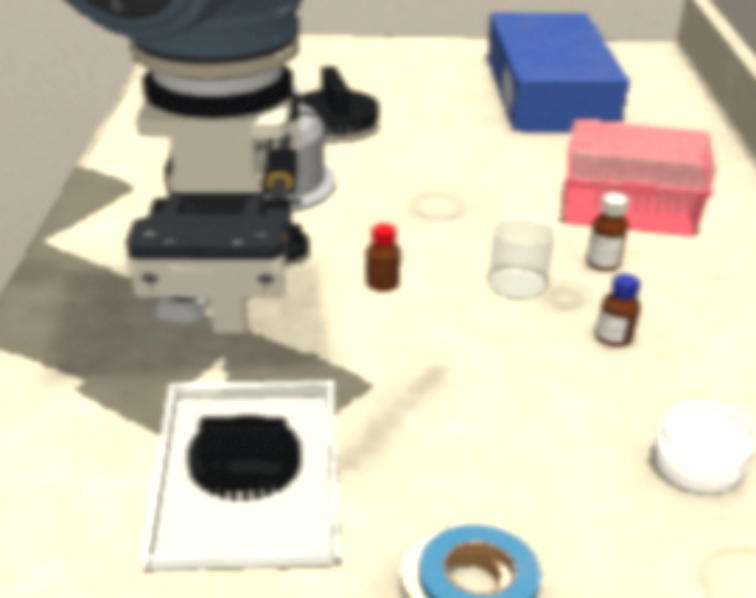

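The cap stands upright in the tray at (245,455), clear of the gripper. The bottles and beaker are undisturbed. I let the arm settle, then hand in.

jog_arm(steps=[[[0, 0, 0], [0, 0, 0], 32], [[0, 0, 0], [0, 0, 0], 32], [[0, 0, 0], [0, 0, 0], 32]])

```text
clock: 17.55
position: [0.5199, -0.2263, 0.1586]
tcp_rot: [-0.015, 1.0, 0.001, -0.001]
wrist_force: [0.8, 0.6, 0.3]
opening: 0.0323
finger_force: 0.0
```

```bash
python3 -c "
from bench import job
print(job.close_job())"
```

```text
the job is handed in; nothing more can be done
None
```

The job is handed in at about 17.5 s on the robot's clock: the cap was turned to its first stop (about 0.35 N m), pushed down about 6.5 mm, turned free, lifted off and stood upright in the tray, with the beaker and dropper bottles unmoved in the last picture (the timer was hidden behind the arm there, so I did not re-check it).

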